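# Set the length stop of the cheese gauge against the block

### The arm

A 6-joint arm with a two-finger parallel gripper is mounted at the origin on a cart in front of the work surface, level with it; the furniture and walls round the work are solid. World frame = base frame: x ahead of the robot, y to its left, z up, the work surface at z = 0. Lengths are in m, angles in degrees, forces in N, time in s.
With the tool pointing down it reaches from about 0.425 to 0.925 m from the base axis. Payload 12.5 kg.
Tool frame: the origin (TCP) lies on the mounting face of the last link; the fingertips stand 173 mm ahead of it and the grasp point (between the pads) lies 155 mm ahead of it; z points along the fingers, y is the line along which they close (so a half turn about z gives the same grasp; the last joint's range is limited). The gripper opens to 85 mm and grips with 20 to 120 N. Pads are 22 mm wide; open, the fingers measure 114 mm over their backs; the gripper's body (76 mm by 85 mm) begins 54 mm behind the grasp point. The pads swing forward as they close: fully open they stand 13 mm farther back than shut.
Start: joints at [59.782, 28.126, 89.318, -0, 62.55, -6.05], TCP at [0.256, 0.57, 0.405] pointing down, gripper open.
Joint ranges: [-177.58, 177.58], [-47.91, 125.51], [2.72, 160], [-65.01, 245.01], [3.68, 167.84], [-153.87, 153.87]. Speed limits (degrees/s): [127.2, 127.2, 159.86, 180, 180, 180].

### API

Orientations are given as [roll, pitch, yaw] about the fixed x, y, z axes, in that order (R = Rz(yaw) Ry(pitch) Rx(roll)).
In Python, from bench import status, eyes, order gives the robot as it stands.
- The arm moves only by the tool servo_tool, never from a script. Its argument "rows" is a list that holds one entry, the list of rows, each a list of 6 numbers: the shift along the tool's x, y, z in mm, then the turn, a rotation vector about the tool's x, y, z in degrees. A call has 1 to 10 rows; each row shifts and turns the commanded pose from where the row before left it, along the tool's axes as they then stand; what a row does not reach is not made up. A row lasts 1/12 s, in which the tool goes at most 41.7 mm and 7.16 degrees, less where a joint would pass 70% of its speed; a pose out of reach is approached as far as the arm can. A call with a gripper value outside its range is refused whole. "gripper" is the opening, from 0 (shut) to 1 (fully open), set as the call begins (left out, the last holds). The fingers move at their own pace and stop on an object; the grip force is fixed at half the most. Time passes only in rows, so rows that do not move let the fingers close. It gives the time, the measured TCP pose, the force, the opening and the grip force at its end, in the units of the state.
- status.sense(): the state, without advancing time (a new reading comes with each control period).
- eyes.camera(name): name is "scene" or "top" or "wrist"; returns a dict with "image" (420x560x3 uint8, red, green, blue), "fov_y" (degrees; the focal length in pixels is half the picture's height over the tangent of half this angle, whatever the lens; pixels are square), "cx", "cy" (the principal point, pixels), "D" ([k1, k2, p1, p2, k3] as OpenCV has them; the pictures are not rectified), "R" (3x3) and "t" (3): a world point X has camera coordinates R X + t; the wrist camera has in their place "T_tool_cam" (4x4, takes a point from camera to tool coordinates, whose origin is the TCP and whose axes are the flange's). Camera axes: x right, y down, z forward; pixel columns grow to the right and rows downward; lengths in m; the calibration is good to about 2 mm. A picture is of the moment at which its call begins: read the wrist's pose just before it. There is no depth.
- order.finish_job(): hands the job in; it is judged then, once.
The state is a dict: "time": time; "qpos": joint angles; "joint_vel": joint speeds; "tau": joint torques, N m; "tcp_pos": TCP position; "tcp_rot": TCP orientation; "wrist_force": force on the tool from outside, world axes, zero at the start; "torque": the same for the moment, N m; "grip_width": opening from 0.0 (shut) to 1.0 (fully open); "finger_force": force on a finger pad.
Only numpy, scipy, OpenCV 4.12 (cv2) and the standard library are available. Lean on these libraries where they do the work, as an engineer would, in place of code of your own. Each camera call takes 0.05 s, during which the arm holds its last target. There are 200 camera calls.

### The job

Set the length stop of the cheese gauge to the block standing on it: loosen the stop's thumb screw, slide the stop along its rod so that its sprung pad pushes the block home against the end cheek, and press firmly there, with about 10 N for a moment and never more than 20 N between pad and block. Keep it pressed while you tighten the thumb screw fully again, so that the block stays snugly pinched when you let go. Leave the things standing around where they are.

Things in the scene. Friction and masses are not known exactly. Their poses are not given: they have to be found in the camera images.
- gauge: Length gauge, fixed to the table: white plastic bed 220 (x) by 360 (y) by 15 mm. Origin: centre of its underside; z up, +x away from the robot at yaw 0. A round steel rod, 14 mm across, runs along y at x = -85 mm, 62 mm above the table, between two posts at y = +-168 mm (tops 77 mm above the table).
- cheek_mean (a point): Mean place of the foot of the end cheek's face: a point on the bed (x 45, y 118 mm of the gauge). The cheek is an upright aluminium plate at the bed's +y end, 120 mm wide, 80 mm high, 12 mm thick behind its face, which looks to -y. It is bolted in slots and really stands up to 14 mm nearer or farther in y; that is not measured. It does not give.
- length_stop (a joint): Travel of the stop collar along the rod, m, range 0 to 0.20; grows towards the end cheek (+y of the gauge). At q the collar's centre lies at y = -125 mm + q. With the screw loose it slides with about 1 N; with the screw tight 25 N do not shift it.
- collar_mid (a point): Centre of the aluminium stop collar, on the rod's axis: 36 mm across, 34 mm long. It cannot turn round the rod. An arm 12 mm thick (y), 22 mm high reaches from it in +x to an upright foot behind the pad, 64 mm wide. On top is a block 22 (x) by 34 (y) mm, its top 87 mm above the table, with the screw.
- thumb_screw (a joint): Angle of the thumb screw (the set screw on top of the collar, upright axis), rad, range 0 to 1.7 between stops. 0 is fully tight; it grows as the screw is loosened, counter-clockwise seen from above. The collar is held firmly below about 0.2 and is free above 0.65. Stiff to turn, 0.2 to 0.4 N m; stays where it is left.
- screw_grip (a point): Centre of the thumb screw's black bar head, on the screw's axis, 111 mm above the table. The bar is 10 mm thick (x of this point), 42 mm long (y of this point), 28 mm high (14 above and below). The point turns with the screw; its axes agree with the gauge's when the screw is at 0. Below the bar is a disc 18 mm across.
- stop_pad: Black rubber pad plate on the stop's foot, 64 mm wide (x), 8 mm thick (y), 46 mm high (z), facing the block. Origin: centre of its back face, 130 mm in +x and 22 mm in +y from the screw's axis, 40 mm above the table; its front face is 8 mm farther in +y. It is sprung: it gives 1 mm for every 6 N, up to 6 mm, then is solid.
- cheese_block: Loose block of cheese, 102 (x) by 68 (y) by 98 mm (z), about 0.45 kg, standing upright on the bed between pad and cheek, a little askew and 3 to 52 mm short of the cheek. Origin: centre of its underside. Its 68 mm width lies along the rod. It takes 2 to 5 N to slide it along the bed.
- spice_3: Bystander: spice jar with green cap, 46 mm across, 105 mm high; origin under its centre.
- tape_roll: Bystander: roll of tape lying flat, 96 mm across, 25 mm high; origin under its centre.
Mind the look-alikes: they are no part of the job. Leave any purple look-alike of the cheese_block alone.

How it is judged (in metres and radians):
On the way, in this order (a step that is already met when the one before it is completed fails the run):
1. the thumb screw has been loosened (angle over 0.65) (value of joint thumb_screw above 0.65 rad), for 0.1 s.
2. with the screw loose, the pad presses the block home against the end cheek with more than 6 N, the block at rest, for 0.3 s (value of joint thumb_screw above 0.5 rad and contact force between stop_pad and cheese_block above 6 N and linear speed of cheese_block below 0.004 m/s), for 0.3 s.
At the end, for the whole second after the job is handed in: The thumb screw is tight again (angle under 0.2), and the block stands upright and square (within 0.05 rad) on the bed, at rest against the end cheek, still pinched by the sprung pad with more than 3 N (value of joint thumb_screw below 0.2 rad and contact force between stop_pad and cheese_block above 3 N and angle between the y axis of cheese_block and the y axis of gauge, either way round below 0.05 rad and angle between cheese_block's own z axis and vertical below 0.05 rad and linear speed of cheese_block below 0.01 m/s and z of cheese_block in the frame of gauge below 0.02 m and y of cheese_block in the frame of gauge above 0.066 m); the robot touches nothing.
It fails at once if the pad squeezes the block with more than 20 N (contact force between stop_pad and cheese_block above 20 N).
It fails at once if the block is tipped (angle between cheese_block's own z axis and vertical above 0.25 rad).
It fails at once if the green-capped spice jar is disturbed (moved over 20 mm) (distance of spice_3 from where it was at the start of the episode above 0.02 m).
It fails at once if the tape roll is disturbed (moved over 20 mm) (distance of tape_roll from where it was at the start of the episode above 0.02 m).
It also fails if it takes over 61 s, if anything falls off the work surface, if the arm or the gripper's body presses on something with over 40 N, if the wrist force passes 120 N, or if a joint passes its speed limit or range.

## Working session

There is one attempt and no reset: what is moved stays moved. The work goes in short steps, Python scripts to look and compute and a tool call to move; the robot and the scene stay as the last step left them, time stands still between calls to the robot, and variables do not carry over. Pictures are saved under pics/ and viewed, at most 10 in all, crops included, and the job is handed in when it is done.

Besides the shell and the picture viewer there is one more tool, called after "Emit:" in YAML: its name, and indented under it one key for each argument. servo_tool: Moves the arm, as the interface text tells. Its arguments: {"type":"object","properties":{"rows":{"type":"array","items":{"type":"array","items":{"type":"array","items":{"type":"number"}}}},"gripper":{"type":"number"}},"required":["rows"]}

```bash
mkdir -p pics; ls; python3 - <<'E'
from bench import status, eyes
import cv2,pickle
s=status.sense();print(s)
d={}
for n in("scene","top"):
    c=eyes.camera(n);d[n]=c
    cv2.imwrite(f"pics/{n}0.png",c["image"][:,:,::-1]); print(n,{k:v for k,v in c.items() if k!="image"})
pickle.dump(d,open("d0.pkl","wb"))
E
```

```text
pics
{'time': 0.0, 'qpos': array([ 5.97804362e+01,  2.81650976e+01,  8.93519879e+01, -1.54528762e-03,
        6.25507377e+01, -6.04969791e+00]), 'joint_vel': array([-0.01808074,  0.05312091, -0.02098722, -0.00919518,  0.0380445 ,
        0.04988098]), 'tau': array([-6.74789917e-04, -6.18443012e+01, -2.61592430e+01, -1.58233238e-04,
        4.11149333e-03, -1.51311292e-05]), 'tcp_pos': array([0.25585398, 0.57018412, 0.40410613]), 'tcp_rot': array([-1.79932410e+02, -5.78511399e-03,  1.55830844e+02]), 'wrist_force': array([-0.9144609 ,  0.60496174,  0.27449184]), 'torque': array([-0.03125318,  0.04177582, -0.02489688]), 'finger_force': 0.0, 'grip_width': 1.0006888798565774}
scene {'fov_y': 42.4512456162252, 'cx': 278.10302372270684, 'cy': 210.8918686429815, 'D': array([-0.20580326,  0.        ,  0.        ,  0.        ,  0.        ]), 'R': array([[ 0.66186417, -0.74933359,  0.02085655],
       [-0.31374843, -0.30217868, -0.90013886],
       [ 0.68080668,  0.58922595, -0.43510348]]), 't': array([-0.35529856,  0.26236049,  0.86060181])}
top {'fov_y': 43.95334076374543, 'cx': 283.84434891289783, 'cy': 212.99722577421375, 'D': array([-0.07212959,  0.        ,  0.        ,  0.        ,  0.        ]), 'R': array([[-0.00549341, -0.99995751,  0.00740307],
       [-0.99261217,  0.00455543, -0.12124491],
       [ 0.12120604, -0.00801443, -0.99259502]]), 't': array([0.01266603, 0.56151717, 1.22565393])}
```

View pics/scene0.png

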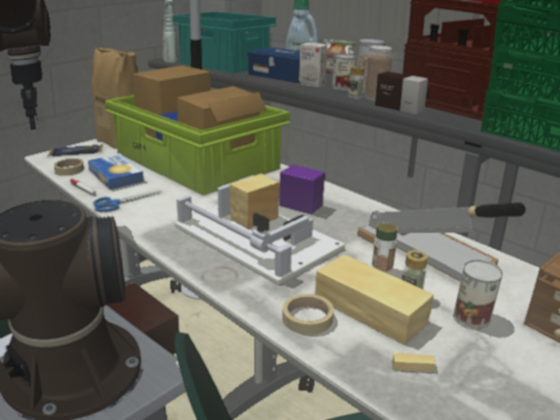

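View pics/top0.png

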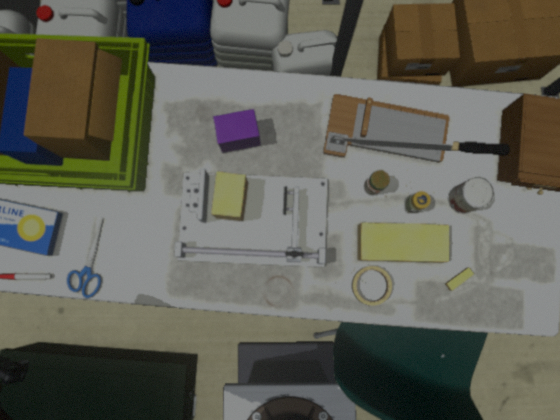

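The top view shows the gauge bed at about (180–328, 170–265). The yellow block at (229,196) is the cheese; the purple one at (237,130) is the look-alike and stays alone. The large yellow bar at (405,242) lies off the gauge. The stop collar is at (294,254), the pad at (289,200), the post tops at (180,250) and (325,256), and the cheek at (195,195). An enlarged crop will confirm this.

```bash
python3 - <<'E'
import cv2,pickle
d=pickle.load(open("d0.pkl","rb"))
im=d["top"]["image"][160:280,170:340,::-1]
cv2.imwrite("pics/crop0.png",cv2.resize(im,None,fx=4.7,fy=4.7,interpolation=cv2.INTER_CUBIC))
E
```

```text
(no output)
```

View pics/crop0.png

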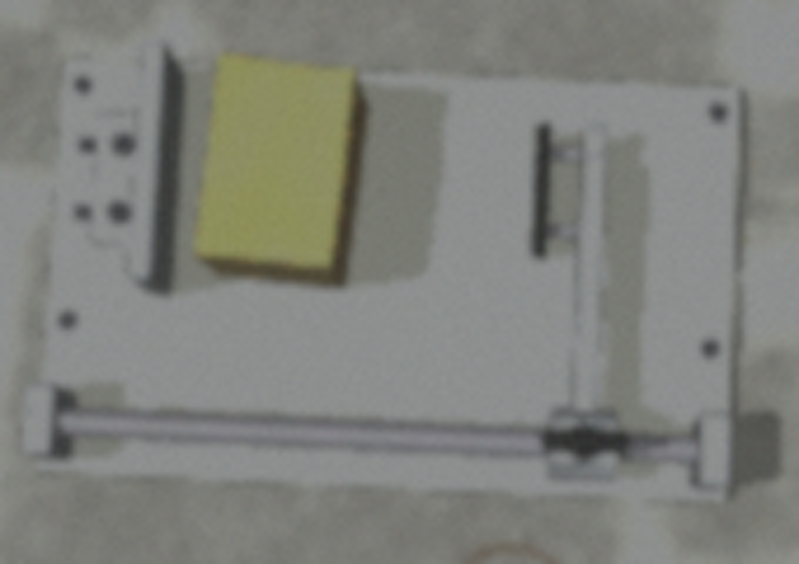

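The crop shows the bar head dark at crop (587,440), lying along the rod, so the screw is tight. The pad is at (542,190), the cheese corners at (220,55), (357,70), (333,268) and (197,255), and the post tops at (38,420) and (713,450).

```bash
cat > h.py <<'E'
import numpy as np,cv2
def ray(c,px,z,R=None,t=None):
    f=c["image"].shape[0]/2/np.tan(np.radians(c["fov_y"]/2))
    K=np.array([[f,0,c["cx"]],[0,f,c["cy"]],[0,0,1]])
    R=c["R"] if R is None else R; t=c["t"] if t is None else t
    u=cv2.undistortPoints(np.array(px,float).reshape(-1,1,2),K,c["D"]).reshape(-1,2)
    d=np.c_[u,np.ones(len(u))]@R; o=-R.T@t
    return o+d*((z-o[2])/d[:,2])[:,None]
E
python3 - <<'E'
import pickle
from h import *
np.set_printoptions(precision=4,suppress=True)
c=pickle.load(open("d0.pkl","rb"))["top"]
f=lambda p,z:ray(c,np.array(p)/4.7+[170-.4,160-.4],z)
P=f([(38,421),(713,450)],.077);print("posts",P,np.linalg.norm(P[1]-P[0]))
y=P[0]-P[1];y/=np.linalg.norm(y);yaw=np.degrees(np.arctan2(-y[0],y[1]));print("yaw",yaw)
x=np.array([y[1],-y[0],0]);o=P.mean(0)+.085*x;o[2]=0;print("gauge",o)
g=lambda p,z:np.c_[(f(p,z)-o)@x,(f(p,z)-o)@y]
B=g([(68,60),(742,90),(730,497),(38,470)],.015);print("bed",B)
print("screw",f([(587,440)],.125),g([(587,440)],.125))
print("bar ends",g([(543,438),(632,441)],.125))
C=g([(220,55),(357,70),(333,268),(197,255)],.113);print("block",C,C.mean(0))
print("cheek",g([(165,45),(150,290)],.095)); print("pad",g([(533,255),(538,125)],.063))
E
```

```text
posts [[ 0.4728  0.2572  0.077 ]
 [ 0.457  -0.0761  0.077 ]] 0.33367839124172227
yaw -2.7103485110411767
gauge [0.5498 0.0865 0.    ]
bed [[ 0.1088  0.176 ]
 [ 0.1078 -0.1807]
 [-0.1062 -0.1813]
 [-0.1076  0.1775]]
screw [[ 0.4602 -0.0126  0.125 ]] [[-0.0848 -0.1033]]
bar ends [[-0.0848 -0.0824]
 [-0.0844 -0.1246]]
block [[ 0.0953  0.0826]
 [ 0.0907  0.0154]
 [-0.0068  0.022 ]
 [-0.0033  0.088 ]] [0.044 0.052]
cheek [[ 0.1028  0.1126]
 [-0.0194  0.1125]]
pad [[ 0.0097 -0.0741]
 [ 0.0761 -0.0738]]
```

Emit:
servo_tool:
  rows:
    - [[-26.6,-28,0,0,0,0],[-26.6,-28,0,0,0,0],[-26.6,-28,0,0,0,0],[-26.6,-28,0,0,0,0],[-26.6,-28,0,0,0,0],[-26.6,-28,0,0,0,0],[-26.6,-28,0,0,0,0],[-26.6,-28,0,0,0,0],[-26.6,-28,0,0,0,0],[-26.6,-28,0,0,0,0]]

```text
time: 0.93
tcp_pos: [0.384, 0.2041, 0.4047]
tcp_rot: [180.0, -0.0, 155.9]
wrist_force: [0.8, 0.6, -0.0]
grip_width: 1.001
finger_force: 0.0
```

Emit:
servo_tool:
  rows:
    - [[-26.6,-28,0,0,0,0],[-26.6,-28,0,0,0,0],[-26.6,-28,0,0,0,0],[-26.6,-28,0,0,0,0],[-26.6,-28,0,0,0,0],[-26.6,-28,0,0,0,0],[0,0,0,0,0,0],[0,0,0,0,0,0]]

```text
time: 1.6
tcp_pos: [0.461, -0.0144, 0.4043]
tcp_rot: [-180.0, -0.0, 155.6]
wrist_force: [-0.5, -0.1, -0.3]
grip_width: 0.995
finger_force: 0.0
```

Emit:
servo_tool:
  rows:
    - [[0,0,0,0,0,6.85],[0,0,0,0,0,6.85],[0,0,0,0,0,6.85],[0,0,0,0,0,6.85],[0,0,0,0,0,6.85],[0,0,0,0,0,6.85],[0,0,0,0,0,6.85],[0,0,0,0,0,6.85],[0,0,0,0,0,6.85],[0,0,0,0,0,6.85]]

```text
time: 2.43
tcp_pos: [0.4602, -0.0114, 0.4046]
tcp_rot: [-180.0, -0.0, 87.1]
wrist_force: [1.2, 0.4, -0.7]
grip_width: 0.998
finger_force: 0.0
```

Emit:
servo_tool:
  rows:
    - [[0,0,0,0,0,0],[0,0,0,0,0,0]]

```text
time: 2.6
tcp_pos: [0.4604, -0.0118, 0.4047]
tcp_rot: [-180.0, -0.0, 87.6]
wrist_force: [0.5, -0.3, 0.1]
grip_width: 0.999
finger_force: 0.0
```

```bash
python3 - <<'E'
from bench import status, eyes
import cv2,pickle
s=status.sense();c=eyes.camera("wrist");pickle.dump((s,c),open("w1.pkl","wb"))
cv2.imwrite("pics/w1.png",c["image"][:,:,::-1]);print(s["tcp_pos"],s["tcp_rot"],c["T_tool_cam"])
E
```

```text
[ 0.46041715 -0.0118018   0.40466197] [-1.79984644e+02 -1.23675581e-02  8.76233253e+01] [[-4.30226519e-04 -9.62389749e-01 -2.71672202e-01  6.87494903e-02]
 [ 9.99999296e-01 -7.14386900e-04  9.47069344e-04  8.39712303e-04]
 [-1.10552889e-03 -2.71671603e-01  9.62389380e-01  3.07988587e-02]
 [ 0.00000000e+00  0.00000000e+00  0.00000000e+00  1.00000000e+00]]
```

View pics/w1.png

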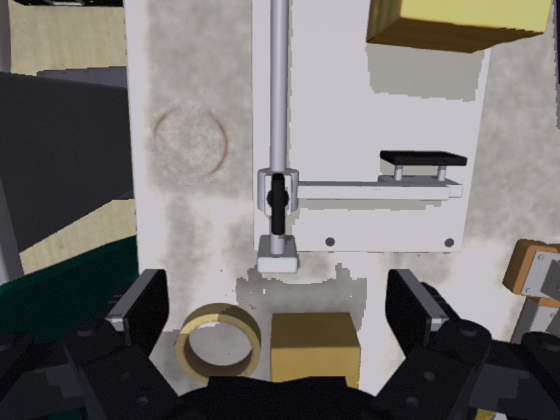

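The bar head is the dark vertical shape at columns 272–285, rows 173–235. The rod comes in at (278,100) and the pad is at (422,158).

```bash
python3 - <<'E'
import pickle
from h import *
from scipy.spatial.transform import Rotation as Ro
np.set_printoptions(precision=4,suppress=True)
s,c=pickle.load(open("w1.pkl","rb"))
Rt=Ro.from_euler("xyz",s["tcp_rot"],degrees=True).as_matrix()
T=c["T_tool_cam"];Rwc=Rt@T[:3,:3];o=Rt@T[:3,3]+s["tcp_pos"];R=Rwc.T;t=-R@o
g=cv2.cvtColor(c["image"],cv2.COLOR_RGB2GRAY)
for r in range(168,244,6): print(r,g[r,262:296:1])
f=lambda p,z:ray(c,p,z,R,t)
x1=np.where
m=np.zeros_like(g);m[168:240,265:292]=g[168:240,265:292]<45
rows=[(np.where(m[r])[0].mean(),r,m[r].sum()) for r in range(168,240) if m[r].any()]
print([ (round(a,1),r,int(n)) for a,r,n in rows][::4])
print("axis pts z=.125",f([(278.3,178),(278.3,230)],.125)); print("rod",f([(278.5,60),(278.5,150)],.062))
E
```

```text
168 [160 146 129 109 104  99  96  85 102 122 140 154 166 177 183 180 175 169
 166 161 149 133 116  95  80  97  98  99 122 144 165 186 194 194]
174 [158 166 169 121 100  97  98  97  99  96  70  33  17  10   6   6   4   2
   7   9  27  56  96 104 103 103 104 100  99 156 172 164 154 143]
180 [159 163 143 175 194 196 196 199 191 107  31  13  17  18  20  20  12  23
  22  18  17  12  62 179 197 197 196 197 175 117 114 144 144 135]
186 [161 164 137 172 193 197 196 195 163  81  23  20  33  33  32  30  29  30
  27  21  18  11  56 174 193 194 195 196 173 114 107 140 138 129]
192 [166 172 145 174 193 162  91  35  24  15  19  22  28  29  30  28  31  26
  24  25  19  14   7   7  18  86 181 197 179 131 118 140 138 126]
198 [164 171 135 169 117  50  24  25  21  14  14  22  26  30  29  30  23  25
  24  25  20  17  11  14  14  13  47 140 168 132 140 142 133 121]
204 [171 171 144 174 195 192 129  60  25  16  14  18  26  28  27  26  27  23
  23  25  20  18   6  11  32  81 135 184 177 122 138 138 127 116]
210 [164 171 147 174 192 196 196 196 194 109  31  19  22  28  30  25  26  25
  22  23  19   7  38 1
[... 662 characters left out ...]
45 157 169 176 174 172 170 167
 162 150 136 119  93  71  63  67  69  72  89  96  96  87  94 180]
[(np.float64(277.5), 173, 6), (np.float64(277.5), 177, 12), (np.float64(277.5), 181, 12), (np.float64(277.5), 185, 12), (np.float64(278.0), 189, 13), (np.float64(277.5), 193, 18), (np.float64(277.5), 197, 20), (np.float64(277.5), 201, 20), (np.float64(278.0), 205, 15), (np.float64(278.0), 209, 13), (np.float64(278.0), 213, 13), (np.float64(277.5), 217, 14), (np.float64(278.0), 221, 13), (np.float64(278.0), 225, 13), (np.float64(278.0), 229, 13), (np.float64(278.0), 233, 11)]
axis pts z=.125 [[ 0.4634  0.0098  0.125 ]
 [ 0.4619 -0.0278  0.125 ]]
rod [[0.4673 0.0929 0.062 ]
 [0.4644 0.0219 0.062 ]]
```

Emit:
servo_tool:
  rows:
    - [[0,0.8,26,0,0,0],[0,0,26,0,0,0],[0,0,26,0,0,0],[0,0,26,0,0,0],[0,0,18,0,0,0.3],[0,0,9,0,0,0],[0,0,0,0,0,0],[0,0,0,0,0,0]]

```text
time: 3.32
tcp_pos: [0.4617, -0.0126, 0.274]
tcp_rot: [-180.0, -0.0, 87.1]
wrist_force: [0.0, -0.3, -0.3]
grip_width: 0.999
finger_force: 0.0
```

Emit:
servo_tool:
  rows:
    - [[0,0,0,0,0,0],[0,0,0,0,0,0],[0,0,0,0,0,0],[0,0,0,0,0,0],[0,0,0,0,0,0],[0,0,0,0,0,0],[0,0,0,0,0,0],[0,0,0,0,0,0],[0,0,0,0,0,0],[0,0,0,0,0,0]]
  gripper: 0

```text
time: 4.15
tcp_pos: [0.4612, -0.0127, 0.2741]
tcp_rot: [-180.0, 0.0, 87.1]
wrist_force: [-2.6, -0.3, 7.6]
grip_width: 0.105
finger_force: 58.6
```

```bash
python3 - <<'E'
from bench import status, eyes
import cv2
print(status.sense())
c=eyes.camera("scene");im=c["image"][150:290,160:360,::-1]
cv2.imwrite("pics/s2.png",cv2.resize(im,None,fx=4,fy=4,interpolation=cv2.INTER_CUBIC))
E
```

```text
{'time': 4.15, 'qpos': array([-9.79069751e+00,  2.66656515e+01,  1.19448948e+02, -1.48663501e-02,
        3.39217967e+01, -6.85327986e+00]), 'joint_vel': array([ 0.07662838, -0.03939893,  0.05346671, -0.05119772, -0.01545901,
        0.02258546]), 'tau': array([ -0.09042   , -45.15368342, -15.39254665,   0.32265315,
        -0.91257183,   0.24671853]), 'tcp_pos': array([ 0.46121398, -0.01272641,  0.27406517]), 'tcp_rot': array([-1.79962874e+02,  3.88606288e-03,  8.70749223e+01]), 'wrist_force': array([-2.58240307, -0.32058819,  7.59374227]), 'torque': array([-0.02811647,  0.65373329,  0.22755228]), 'finger_force': 58.6227285861969, 'grip_width': 0.10514371616677194}
```

View pics/s2.png

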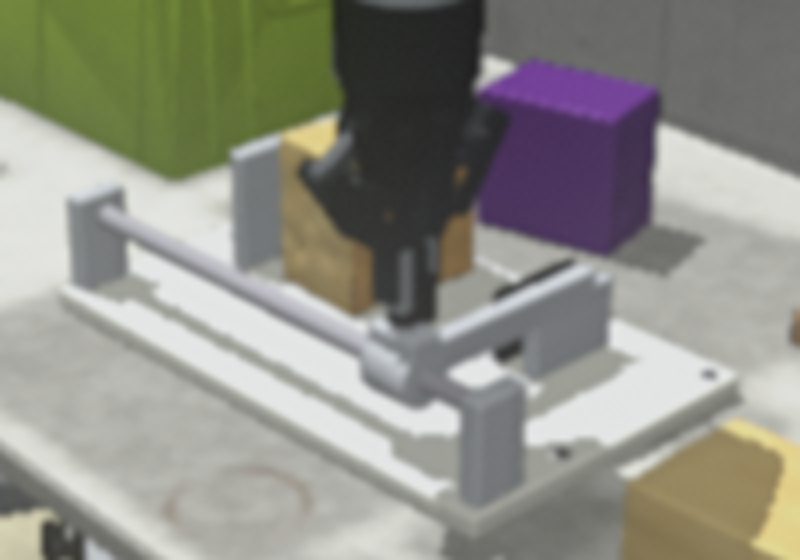

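The bar is gripped between the fingers at opening 0.105, about 9–10 mm. Now I loosen the screw.

Emit:
servo_tool:
  rows:
    - [[0,0,0,0,0,-4],[0,0,0,0,0,-4],[0,0,0,0,0,-4],[0,0,0,0,0,-4],[0,0,0,0,0,-4],[0,0,0,0,0,-4],[0,0,0,0,0,-4],[0,0,0,0,0,-4],[0,0,0,0,0,-4],[0,0,0,0,0,-4]]

```text
time: 5.03
tcp_pos: [0.4616, -0.0127, 0.2741]
tcp_rot: [180.0, 0.0, 127.2]
wrist_force: [-1.2, 0.6, 5.2]
grip_width: 0.102
finger_force: 58.5
```

Emit:
servo_tool:
  rows:
    - [[0,0,0,0,0,-4],[0,0,0,0,0,-4],[0,0,0,0,0,-4],[0,0,0,0,0,-4],[0,0,0,0,0,-4],[0,0,0,0,0,-4],[0,0,0,0,0,-4],[0,0,0,0,0,-4],[0,0,0,0,0,0],[0,0,0,0,0,0]]

```text
time: 5.87
tcp_pos: [0.4617, -0.0128, 0.2741]
tcp_rot: [180.0, 0.1, 159.0]
wrist_force: [0.4, 1.3, 6.5]
grip_width: 0.104
finger_force: 58.7
```

```bash
python3 - <<'E'
from bench import status
s=status.sense();print({k:s[k] for k in("tcp_pos","tcp_rot","wrist_force","torque","qpos")})
E
```

```text
{'tcp_pos': array([ 0.46173841, -0.01276135,  0.27407236]), 'tcp_rot': array([1.79983498e+02, 6.34152880e-02, 1.59002050e+02]), 'wrist_force': array([0.38584518, 1.28341866, 6.45078542]), 'torque': array([ 0.19215063, -0.03793904,  0.20610317]), 'qpos': array([-9.78601041e+00,  2.66863612e+01,  1.19397918e+02,  6.92337303e-03,
        3.38503077e+01, -7.87938168e+01])}
```

Emit:
servo_tool:
  rows:
    - [[1.26,3.8,0,0,0,0],[2.53,7.59,0,0,0,0],[2.53,7.59,0,0,0,0],[2.53,7.59,0,0,0,0],[2.53,7.59,0,0,0,0],[2.53,7.59,0,0,0,0],[2.53,7.59,0,0,0,0],[2.53,7.59,0,0,0,0],[2.53,7.59,0,0,0,0],[1.26,3.8,0,0,0,0]]

```text
time: 6.7
tcp_pos: [0.4652, 0.0599, 0.2741]
tcp_rot: [180.0, 0.1, 159.0]
wrist_force: [3.4, -2.0, 5.4]
grip_width: 0.1
finger_force: 58.9
```

Emit:
servo_tool:
  rows:
    - [[0,0,0,0,0,0],[0,0,0,0,0,0],[0,0,0,0,0,0],[0,0,0,0,0,0]]

```text
time: 7.03
tcp_pos: [0.4652, 0.0593, 0.2741]
tcp_rot: [180.0, 0.1, 159.0]
wrist_force: [3.1, 0.8, 7.0]
grip_width: 0.103
finger_force: 59.0
```

```bash
python3 - <<'E'
from bench import status,eyes
import cv2
s=status.sense();print({k:s[k] for k in("tcp_pos","tcp_rot","wrist_force","torque","qpos")})
c=eyes.camera("top");cv2.imwrite("pics/t3.png",cv2.resize(c["image"][160:280,170:340,::-1],None,fx=4.7,fy=4.7,interpolation=cv2.INTER_CUBIC))
E
```

```text
{'tcp_pos': array([0.46519591, 0.05933706, 0.27407179]), 'tcp_rot': array([1.79952785e+02, 1.07316479e-01, 1.59009023e+02]), 'wrist_force': array([3.0659399 , 0.75997982, 6.96641057]), 'torque': array([ 0.15985329, -0.44159988,  0.18094472]), 'qpos': array([-8.10364381e-01,  2.70829846e+01,  1.18462545e+02,  1.29325267e-02,
        3.43374548e+01, -6.98301027e+01])}
```

View pics/t3.png

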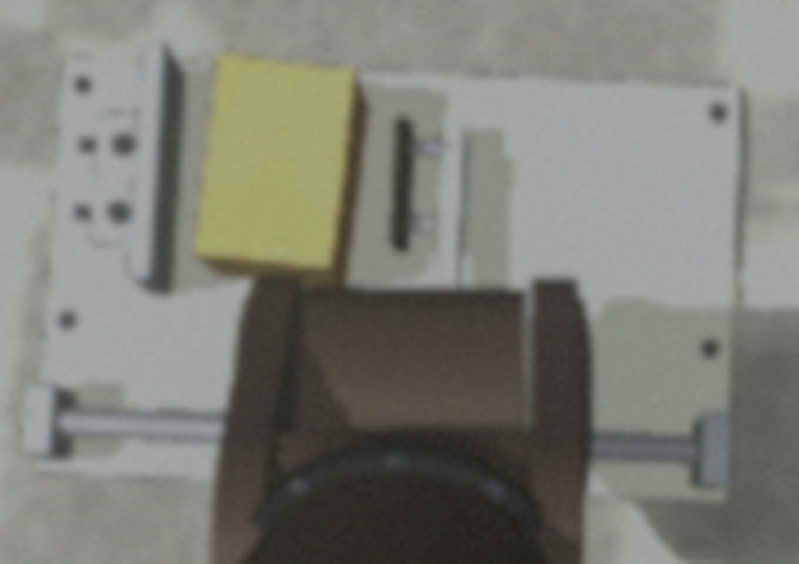

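The pad moved from crop column 533 to 393 with the collar, so it slides freely. The block at (280,165) is untouched. I keep going, more slowly.

Emit:
servo_tool:
  rows:
    - [[0.6,3.2,0,0,0,0],[0.95,2.85,0,0,0,0],[0.95,2.85,0,0,0,0],[0.95,2.85,0,0,0,0],[0.95,2.85,0,0,0,0],[0.95,2.85,0,0,0,0],[0.95,2.85,0,0,0,0],[0.95,2.85,0,0,0,0]]

```text
time: 7.75
tcp_pos: [0.4666, 0.0834, 0.2741]
tcp_rot: [180.0, 0.1, 159.0]
wrist_force: [1.4, -3.1, 6.8]
grip_width: 0.104
finger_force: 59.2
```

Emit:
servo_tool:
  rows:
    - [[0.63,1.9,0,0,0,0],[0.63,1.9,0,0,0,0],[0.63,1.9,0,0,0,0],[0.63,1.9,0,0,0,0]]

```text
time: 8.08
tcp_pos: [0.4669, 0.0914, 0.2741]
tcp_rot: [180.0, 0.1, 159.0]
wrist_force: [2.1, -3.3, 6.7]
grip_width: 0.1
finger_force: 59.2
```

Emit:
servo_tool:
  rows:
    - [[0.63,1.9,0,0,0,0],[0.63,1.9,0,0,0,0]]

```text
time: 8.25
tcp_pos: [0.4671, 0.0954, 0.2741]
tcp_rot: [180.0, 0.1, 159.0]
wrist_force: [2.6, -3.8, 6.5]
grip_width: 0.102
finger_force: 59.2
```

Emit:
servo_tool:
  rows:
    - [[0.32,0.95,0,0,0,0],[0.32,0.95,0,0,0,0],[0.32,0.95,0,0,0,0],[0.32,0.95,0,0,0,0]]

```text
time: 8.58
tcp_pos: [0.4673, 0.0993, 0.2741]
tcp_rot: [180.0, 0.1, 159.0]
wrist_force: [2.6, -3.2, 5.9]
grip_width: 0.101
finger_force: 59.1
```

Emit:
servo_tool:
  rows:
    - [[0.32,0.95,0,0,0,0],[0.32,0.95,0,0,0,0]]

```text
time: 8.75
tcp_pos: [0.4674, 0.1013, 0.2741]
tcp_rot: [180.0, 0.1, 159.0]
wrist_force: [2.1, -3.1, 6.0]
grip_width: 0.104
finger_force: 59.1
```

Emit:
servo_tool:
  rows:
    - [[0.32,0.95,0,0,0,0],[0.16,0.48,0,0,0,0]]

```text
time: 8.92
tcp_pos: [0.4675, 0.1029, 0.2741]
tcp_rot: [180.0, 0.1, 159.0]
wrist_force: [2.5, -2.7, 6.4]
grip_width: 0.102
finger_force: 59.1
```

Emit:
servo_tool:
  rows:
    - [[0.16,0.48,0,0,0,0],[0.16,0.48,0,0,0,0]]

```text
time: 9.08
tcp_pos: [0.4675, 0.1038, 0.2741]
tcp_rot: [180.0, 0.1, 159.0]
wrist_force: [2.5, -2.9, 6.7]
grip_width: 0.104
finger_force: 59.1
```

Emit:
servo_tool:
  rows:
    - [[0.16,0.48,0,0,0,0],[0.16,0.48,0,0,0,0]]

```text
time: 9.25
tcp_pos: [0.4676, 0.1048, 0.2741]
tcp_rot: [180.0, 0.1, 159.0]
wrist_force: [1.8, -2.7, 6.5]
grip_width: 0.105
finger_force: 59.1
```

```bash
python3 - <<'E'
from bench import status,eyes
import cv2
s=status.sense();print({k:s[k] for k in("tcp_pos","tcp_rot","wrist_force","torque")})
c=eyes.camera("top");cv2.imwrite("pics/t4.png",cv2.resize(c["image"][160:280,170:340,::-1],None,fx=4.7,fy=4.7,interpolation=cv2.INTER_CUBIC))
E
```

```text
{'tcp_pos': array([0.46757182, 0.10481722, 0.27405674]), 'tcp_rot': array([1.79976597e+02, 8.83888884e-02, 1.59004457e+02]), 'wrist_force': array([ 1.83609236, -2.7297408 ,  6.47774961]), 'torque': array([-0.52284287, -0.4113233 ,  0.15098812])}
```

View pics/t4.png

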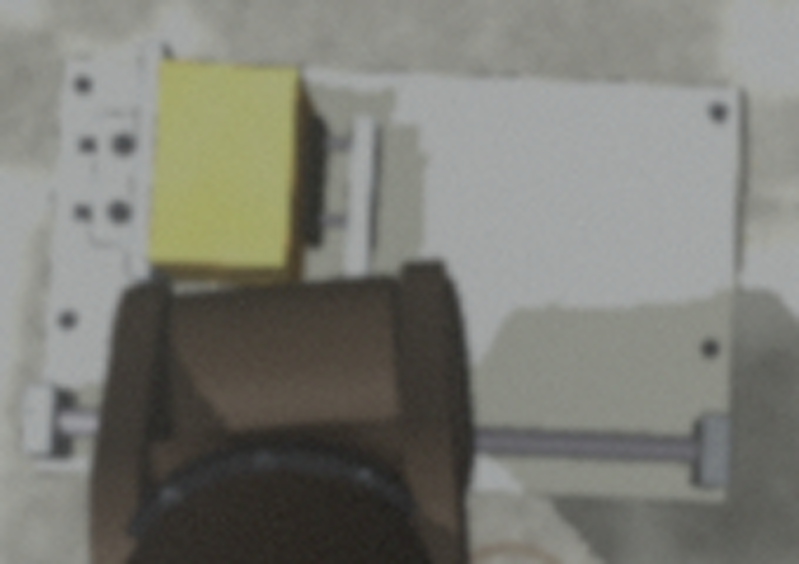

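The block is now square, with its left edge at column 155 almost on the cheek face. I continue in half-millimetre steps, watching the force.

Emit:
servo_tool:
  rows:
    - [[0.16,0.48,0,0,0,0],[0.16,0.48,0,0,0,0]]

```text
time: 9.47
tcp_pos: [0.4676, 0.1057, 0.2741]
tcp_rot: [180.0, 0.1, 159.0]
wrist_force: [3.2, -6.4, 7.0]
grip_width: 0.103
finger_force: 59.1
```

Emit:
servo_tool:
  rows:
    - [[0.16,0.48,0,0,0,0]]

```text
time: 9.55
tcp_pos: [0.4676, 0.1062, 0.2741]
tcp_rot: [-180.0, 0.1, 159.0]
wrist_force: [2.2, -7.8, 6.3]
grip_width: 0.099
finger_force: 59.2
```

Emit:
servo_tool:
  rows:
    - [[0.16,0.48,0,0,0,0]]

```text
time: 9.63
tcp_pos: [0.4677, 0.1065, 0.2741]
tcp_rot: [-180.0, 0.1, 159.0]
wrist_force: [2.3, -10.0, 7.3]
grip_width: 0.102
finger_force: 59.2
```

Emit:
servo_tool:
  rows:
    - [[0.11,0.33,0,0,0,0],[0,0,0,0,0,0],[0,0,0,0,0,0],[0,0,0,0,0,0],[0,0,0,0,0,0],[0,0,0,0,0,0],[0,0,0,0,0,0],[0,0,0,0,0,0]]

```text
time: 10.3
tcp_pos: [0.4677, 0.1067, 0.2741]
tcp_rot: [-180.0, 0.1, 159.0]
wrist_force: [3.2, -9.7, 7.0]
grip_width: 0.103
finger_force: 59.3
```

Emit:
servo_tool:
  rows:
    - [[0,0,0,0,0,4],[0,0,0,0,0,4],[0,0,0,0,0,4],[0,0,0,0,0,4],[0,0,0,0,0,4],[0,0,0,0,0,4]]

```text
time: 10.8
tcp_pos: [0.4676, 0.1066, 0.2741]
tcp_rot: [-180.0, 0.1, 134.8]
wrist_force: [1.0, -12.5, 8.4]
grip_width: 0.102
finger_force: 59.4
```

Emit:
servo_tool:
  rows:
    - [[0,0,0,0,0,0],[0,0,0,0,0,0]]

```text
time: 10.97
tcp_pos: [0.4676, 0.1066, 0.2741]
tcp_rot: [-180.0, 0.1, 135.0]
wrist_force: [1.3, -12.7, 8.7]
grip_width: 0.106
finger_force: 59.4
```

Emit:
servo_tool:
  rows:
    - [[0,0,0,0,0,4],[0,0,0,0,0,4],[0,0,0,0,0,4],[0,0,0,0,0,0]]

```text
time: 11.3
tcp_pos: [0.4675, 0.1066, 0.2741]
tcp_rot: [-180.0, 0.1, 122.8]
wrist_force: [0.2, -13.1, 8.1]
grip_width: 0.106
finger_force: 59.4
```

Emit:
servo_tool:
  rows:
    - [[0,0,0,0,0,4],[0,0,0,0,0,4],[0,0,0,0,0,4],[0,0,0,0,0,0]]

```text
time: 11.63
tcp_pos: [0.4674, 0.1065, 0.274]
tcp_rot: [-180.0, 0.1, 110.8]
wrist_force: [-0.1, -13.4, 9.0]
grip_width: 0.106
finger_force: 59.5
```

Emit:
servo_tool:
  rows:
    - [[0,0,0,0,0,4],[0,0,0,0,0,4],[0,0,0,0,0,4],[0,0,0,0,0,0]]

```text
time: 11.97
tcp_pos: [0.4673, 0.1065, 0.2741]
tcp_rot: [-180.0, 0.1, 98.8]
wrist_force: [-1.2, -14.4, 10.2]
grip_width: 0.104
finger_force: 59.6
```

Emit:
servo_tool:
  rows:
    - [[0,0,0,0,0,4],[0,0,0,0,0,4],[0,0,0,0,0,4],[0,0,0,0,0,2],[0,0,0,0,0,0],[0,0,0,0,0,0]]

```text
time: 12.47
tcp_pos: [0.4671, 0.1065, 0.274]
tcp_rot: [-180.0, 0.1, 85.1]
wrist_force: [-1.9, -13.2, 11.1]
grip_width: 0.107
finger_force: 61.5
```

```bash
python3 - <<'E'
from bench import status
s=status.sense();print({k:s[k] for k in("tcp_pos","tcp_rot","wrist_force","torque")})
E
```

```text
{'tcp_pos': array([0.46712274, 0.10653167, 0.27404289]), 'tcp_rot': array([-1.79977932e+02,  1.10786373e-01,  8.51085939e+01]), 'wrist_force': array([ -1.87041153, -13.19548534,  11.12328928]), 'torque': array([-2.35165678,  0.22761127,  0.70521082])}
```

Yaw is 2° past the starting angle and the torque has risen, so the screw is hard on its stop. I release and rise.

Emit:
servo_tool:
  rows:
    - [[0,0,0,0,0,0],[0,0,0,0,0,0],[0,0,0,0,0,0],[0,0,0,0,0,0],[0,0,0,0,0,0],[0,0,0,0,0,0],[0,0,0,0,0,0],[0,0,0,0,0,0]]
  gripper: 1

```text
time: 13.13
tcp_pos: [0.4673, 0.1073, 0.2737]
tcp_rot: [-180.0, -0.0, 85.0]
wrist_force: [0.3, 0.1, -0.7]
grip_width: 1.001
finger_force: 0.0
```

Emit:
servo_tool:
  rows:
    - [[0,0,-10,0,0,0],[0,0,-15,0,0,0],[0,0,-20,0,0,0],[0,0,-20,0,0,0],[0,0,-20,0,0,0],[0,0,-20,0,0,0],[0,0,-20,0,0,0],[0,0,0,0,0,0],[0,0,0,0,0,0]]

```text
time: 13.88
tcp_pos: [0.4671, 0.1073, 0.3994]
tcp_rot: [179.9, -0.0, 85.0]
wrist_force: [0.3, -0.6, -0.5]
grip_width: 0.997
finger_force: 0.0
```

```bash
python3 - <<'E'
from bench import status,eyes
import cv2
c=eyes.camera("wrist");cv2.imwrite("pics/w5.png",c["image"][:,:,::-1])
E
```

```text
(no output)
```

View pics/w5.png

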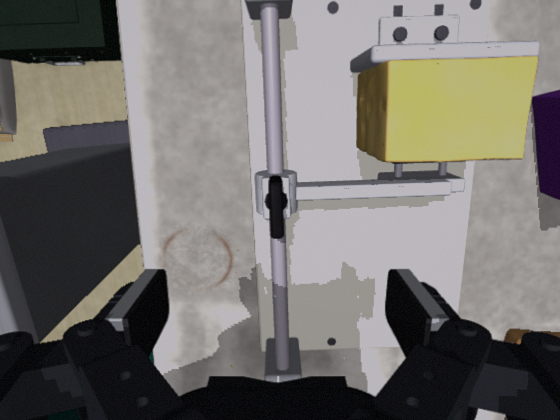

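The bar lies along the rod within a couple of degrees, at (277,205). The block stands square and pinched between pad and cheek at (445,105). I hand in.

```bash
python3 -c "
from bench import order
print(order.finish_job())"
```

```text
the job is handed in; nothing more can be done
None
```

The job is handed in, with no verdict returned: I loosened the screw, pressed the block home at about 10 N (wrist reading, at most 14.4 N), retightened the screw to its stop and let go, leaving the block square between pad and cheek.

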